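# Stand the bean masher in the utensil crock

### The arm

A 6-joint arm with a two-finger parallel gripper is mounted at the origin on the work surface. World frame = base frame: x ahead of the robot, y to its left, z up, the work surface at z = 0. Lengths are in m, angles in rad, forces in N, time in s.
With the tool pointing down it reaches from about 0.4 to 0.825 m from the base axis. Payload 7 kg.
Tool frame: the origin (TCP) lies at the centre of the arm's flange, where the gripper is bolted on; the fingertips stand 178 mm ahead of it and the grasp point (between the pads) lies 159 mm ahead of it; x points along the fingers, z is the direction in which the jaws open and shut, and the axes are right-handed (so a half turn about x gives the same grasp; the last joint's range is limited). The gripper opens to 88 mm and grips with 3 to 60 N. Pads are 19 mm wide; open, the fingers measure 130 mm over their backs; the gripper's body (78 mm by 193 mm) begins 47 mm behind the grasp point.
Start: joints at [-0.884, 0.359, 0.012, 0, -1.224, -0.288], TCP at [0.262, -0.622, 0.405] pointing down, gripper open.
Joint ranges: [-3.07, 3.07], [-1.43, 2.12], [-1.02, 1.25], [-3.03, 1.67], [-3.05, -0], [-3.03, 3.03]. Speed limits (rad/s): [2.39, 2.39, 3.01, 3.14, 3.14, 3.14].

### API

Orientations are given as [roll, pitch, yaw] about the fixed x, y, z axes, in that order (R = Rz(yaw) Ry(pitch) Rx(roll)).
In Python, from station import telemetry, optics, job_done, finder gives the robot as it stands.
- The arm moves only by the tool play_rows, never from a script. Its argument "steps" is a list of rows, each an object of numbers: "gripper": the opening, from 0 (shut) to 1 (fully open); "tx", "ty", "tz": the shift along the tool's x, y, z in units of 25 mm (1.0 is 25 mm); "ax", "ay", "az": the turn, a rotation vector about the tool's x, y, z in units of 6 degrees (1.0 is 6 degrees). In form: [{"gripper": .., "tx": .., "ty": .., "tz": .., "ax": .., "ay": .., "az": ..}, ...]. A call has 1 to 20 rows; each row shifts and turns the commanded pose from where the row before left it, along the tool's axes as they then stand; what a row does not reach is not made up. A row lasts 1/12 s, in which the tool goes at most 41.7 mm and 7.16 degrees, less where a joint would pass 70% of its speed; a pose out of reach is approached as far as the arm can. A call is refused whole if a number of a shift passes 1 or a number of a turn 1, either way. A call with a gripper value outside its range is refused whole. The fingers move at their own pace and stop on an object; "newtons" is the grip in N (left out, the last holds). Time passes only in rows, so rows that do not move let the fingers close. It gives the time, the measured TCP pose, the force and the opening at its end, in the units of the state.
- telemetry.get_state(): the state, without advancing time (a new reading comes with each control period).
- optics.grab_frame(name): name is "side" or "top"; returns the picture (384x512x3 uint8, red, green, blue); there is no depth.
- optics.calibration(name): a dict with "fx", "fy", "cx", "cy" (pixels), "k1" (the pictures are not rectified: a ray, as slopes to the right and down, at radius r is drawn at 1 + k1 r^2 times it, then the intrinsics apply), "T" (4x4, takes a point from camera to world coordinates). Camera axes: x right, y down, z forward; pixel columns grow to the right and rows downward; lengths in m; the calibration is good to about 2 mm. A picture is of the moment at which its call begins. calibration takes no time and is no camera call.
- job_done(): hands the job in, once; it reports no verdict.
Trained networks look in the newest picture that a camera, given by its name, has taken for a name from the list of things; names that differ only in an ending like _2 or _b are one class to them, and where a whole thing is asked for, a point or a joint stands for the part that bears it (a point fixed in the world has none). Each returns a list of dicts, best first, with "confidence" (0 to 1); they miss things now and then, are a little off and sometimes report something else, mostly with a low value. They report only what shows in the picture. A call takes as long as a camera call.
- finder.look_for(query, camera): "extent" ([left, top, right, bottom] in pixels, round what is visible of it).
- finder.silhouettes(query, camera): "pixels" (384x512 bool, what is visible of it) and "extent" ([left, top, right, bottom] in pixels, round what is visible of it).
- finder.pinpoint(query, camera): "location" ([row, column] in pixels: a listed point, or the origin of a listed thing).
The state is a dict: "t": time; "q": joint angles; "qd": joint speeds; "joint_efforts": joint torques, N m; "eef_pos": TCP position; "ee_rot": TCP orientation; "force": force on the tool from outside, world axes, zero at the start; "moment": the same for the moment, N m; "width": finger opening in m.
Only numpy, scipy, OpenCV 4.12 (cv2) and the standard library are available. Lean on these libraries where they do the work, as an engineer would, in place of code of your own. Each camera call takes 0.05 s, during which the arm holds its last target.

### The job

Take the smooth wooden bean masher off its slanted spoon rest and stand it, thick head down and handle up, in the empty ceramic utensil crock. Leave the grooved chocolate whisk on its own rest, and do not push the crock or the salt dispenser about or tip them over.

Things in the scene. Friction and masses are not known exactly. Their poses are not given: they have to be found in the camera images.
- masher_center (a point): Wooden bean masher, 220 mm, 120 g: smooth head 36 mm across, 45 long, narrowing by 65 mm to a straight 16 mm handle. Leans 30 deg from vertical on a fixed ceramic rest (left or right one), head down, handle roughly towards robot; handle free from 110 mm above the head's end; lifts straight up out of the open fork. Point: middle of its axis, 110 mm from each end; z runs head to handle end.
- crock: Utensil crock, white ceramic, loose, 0.8 kg, empty, standing between the two rests (each 125 mm high): plain open cylinder, outer diameter 80 mm, wall 6 mm (mouth 68 mm across), height 110 mm, inner floor 8 mm above its underside. Origin at the centre of the underside, z up the axis.
- whisk_center (a point): Chocolate whisk, loose, same wood, 110 g, 185 mm long: head 36 mm across with carved grooves, 16 mm handle with a 29 mm ring above the head and a 28 mm ball at its end. Leans the same way on the other, identical rest. To be left alone. Point: middle of its axis; z towards the ball end.
- salt_center (a point): Salt dispenser, loose, clear acrylic cylinder with grey base and top and a small push button, 52 mm across, 104 mm high, 200 g, standing beyond the crock as seen from the robot. To be left alone. The point is on its axis, half-way up.

How it is judged:
By the outcome, as a careful person would: the job done as asked, in the order asked, and still so for the second after the job is handed in, with the robot touching nothing.
It also fails if it takes over 42 s, if anything falls off the work surface, if the arm or the gripper's body presses on something with over 40 N, if the wrist force passes 120 N, or if a joint passes its speed limit or range.

## Working session

There is one attempt and no reset: what is moved stays moved. The work goes in short steps, Python scripts to look and compute and a tool call to move; the robot and the scene stay as the last step left them, time stands still between calls to the robot, and variables do not carry over. Pictures are saved under pics/ and viewed, and the job is handed in when it is done.

Besides the shell and the picture viewer there is one more tool, called after "Request:" as name(argument=value, ...), one argument or row to a line, values as JSON. play_rows: Moves the arm, as the interface text tells. Its arguments: {"type":"object","properties":{"steps":{"type":"array"},"newtons":{"type":"number"}},"required":["steps"]}

```bash
mkdir -p pics; ls; python3 - <<'E'
from station import telemetry, optics, finder
import cv2, numpy as np
s=telemetry.get_state(); print(s)
for n in ("side","top"):
    im=optics.grab_frame(n); cv2.imwrite(f"pics/{n}0.png",im[:,:,::-1])
    c=optics.calibration(n); print(n,{k:(np.round(v,4).tolist() if k=="T" else v) for k,v in c.items()})
    for q in ("masher_center","whisk_center","crock","salt_center"):
        print(n,q,[(np.round(d["location"],1).tolist(),round(d["confidence"],2)) for d in finder.pinpoint(q,n)], [(np.round(d["extent"]).tolist(),round(d["confidence"],2)) for d in finder.look_for(q,n)])
print(telemetry.get_state()["t"])
E
```

```text
pics
{'t': 0.0, 'q': array([-8.83911003e-01,  3.59380389e-01,  1.10640892e-02, -3.69902346e-04,
       -1.22410635e+00, -2.88094356e-01]), 'qd': array([-9.92796797e-05, -8.24266428e-04,  1.98596895e-04,  1.73154609e-03,
        1.46494698e-04,  1.25135808e-03]), 'joint_efforts': array([ 7.97143207e-05, -5.82714200e+01,  2.93051541e+01,  6.99694142e+00,
        6.72103168e-03, -1.69092427e-04]), 'eef_pos': array([ 0.26202635, -0.62185124,  0.40372537]), 'ee_rot': array([0.07747882, 1.56913323, 2.04694015]), 'force': array([0.24385197, 1.15073711, 0.31796178]), 'moment': array([0.00623933, 0.08150858, 0.01011831]), 'width': 0.08791806738348959}
side {'fx': 387.5986819291763, 'fy': 387.5986819291763, 'cx': 250.54063899612913, 'cy': 195.79722128561886, 'k1': -0.09712455280253278, 'T': [[-0.9986, -0.0251, 0.0456, 0.5805], [-0.0487, 0.7604, -0.6477, 0.4452], [-0.0184, -0.649, -0.7606, 0.6458], [0.0, 0.0, 0.0, 1.0]]}
side masher_center [([112.1, 237.5], 0.9)] [([208.0, 69.0, 264.0, 146.0], 0.76)]
side whisk_center [([304.5, 222.2], 0.58)] [([188.0, 281.0, 256.0, 336.0], 0.84)]
side crock [([221.6, 258.9], 0.74)] [([238.0, 172.0, 276.0, 235.0], 0.73)]
side salt_center [([245.7, 182.3], 0.58)] [([164.0, 222.0, 204.0, 270.0], 0.63)]
top {'fx': 471.50095070206964, 'fy': 471.50095070206964, 'cx': 263.0360207653279, 'cy': 192.91794095319767, 'k1': -0.1488000305519223, 'T': [[0.0011, -0.9924, 0.1228, 0.5377], [-1.0, -0.0006, 0.0038, -0.0028], [-0.0037, -0.1228, -0.9924, 0.9824], [0.0, 0.0, 0.0, 1.0]]}
top masher_center [([188.7, 400.5], 0.58)] [([378.0, 161.0, 426.0, 222.0], 0.84)]
top whisk_center [([189.3, 157.0], 0.79)] [([135.0, 167.0, 178.0, 217.0], 0.58)]
top crock [([220.1, 284.3], 0.58)] [([268.0, 195.0, 306.0, 236.0], 0.58)]
top salt_center [([156.1, 228.9], 0.93)] [([219.0, 141.0, 248.0, 175.0], 0.98)]
0.9
```

```bash
python3 - <<'E'
import cv2,numpy as np
for n in ("side","top"):
    im=cv2.imread(f"pics/{n}0.png")
    c=im[50:350,100:460] if n=="side" else im[110:270,100:460]
    cv2.imwrite(f"pics/{n}0z.png",cv2.resize(c,None,fx=2.0,fy=2.0,interpolation=cv2.INTER_CUBIC))
E
```

```text
(no output)
```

View pics/side0z.png

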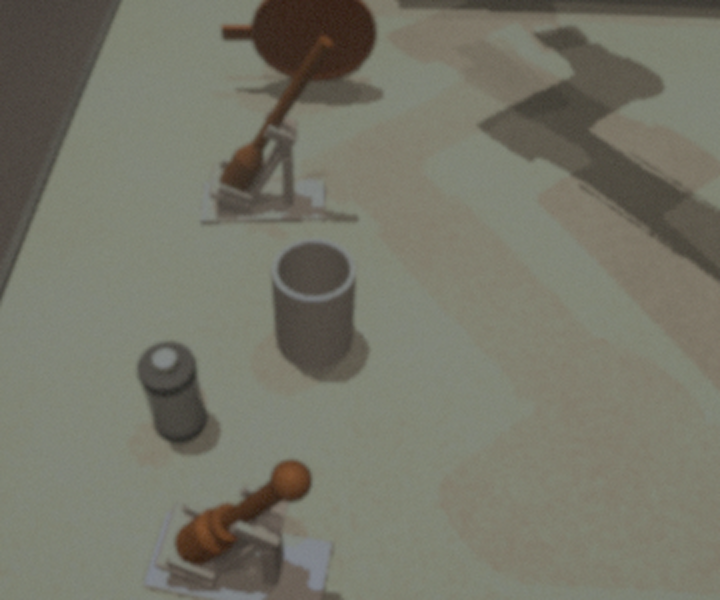

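View pics/top0z.png

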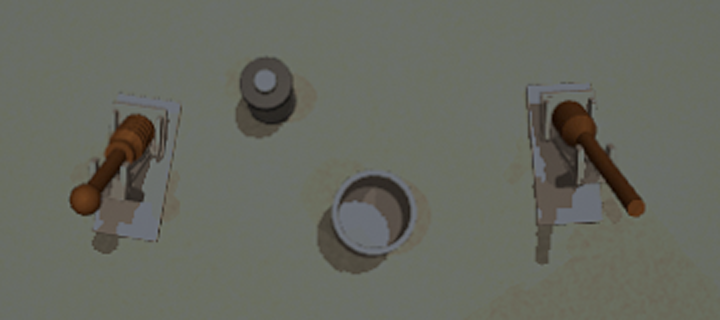

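The side view shows the masher at about (219,141) to (262,71), with a pan behind it. The crock rim is at about (257,185), the salt at (187,245), and the grooved whisk at about (222,305). In the top view the masher runs from (385,166) to its handle end at (418,214), so it is on the right rest (y<0). Next I'll fit the models to the masks.

```bash
cat > h.py <<'E'
import numpy as np, cv2
from station import telemetry, optics, finder
from scipy.spatial.transform import Rotation as R
from scipy.optimize import least_squares, minimize
C={n:optics.calibration(n) for n in("side","top")}
def KD(n):
    c=C[n]; return np.array([[c["fx"],0,c["cx"]],[0,c["fy"],c["cy"]],[0,0,1.]]), np.array([c["k1"],0,0,0.])
def proj(n,P):
    K,D=KD(n); Ti=np.linalg.inv(C[n]["T"]); r,_=cv2.Rodrigues(Ti[:3,:3])
    return cv2.projectPoints(np.asarray(P,float).reshape(-1,1,3),r,Ti[:3,3],K,D)[0].reshape(-1,2)
def ray(n,uv):
    K,D=KD(n); p=cv2.undistortPoints(np.array([[uv]],float),K,D).ravel()
    T=C[n]["T"]; d=T[:3,:3]@np.array([p[0],p[1],1]); return T[:3,3],d/np.linalg.norm(d)
def tri(uvs,uvt):
    o1,d1=ray("side",uvs);o2,d2=ray("top",uvt)
    a=np.linalg.lstsq(np.c_[d1,-d2],o2-o1,rcond=None)[0]
    p,q=o1+a[0]*d1,o2+a[1]*d2; return (p+q)/2,np.linalg.norm(p-q)
def onplane(n,uv,z):
    o,d=ray(n,uv); return o+d*(z-o[2])/d[2]
E
python3 - <<'E'
from h import *
np.set_printoptions(precision=4,suppress=True)
for n in ("side","top"):
    im=optics.grab_frame(n)
    for q in ("masher_center","whisk_center","crock","salt_center"):
        r=finder.silhouettes(q,n)
        if r: np.save(f"m_{q}_{n}.npy",r[0]["pixels"]); print(n,q,r[0]["confidence"],r[0]["extent"],r[0]["pixels"].sum())
print("masher pin",tri((237.5,112.1),(400.5,188.7)))
e=tri((262.5,71),(418,214)); h=tri((219,141),(385,166)); print("end",e,"head",h)
d=e[0]-h[0]; print("len",np.linalg.norm(d),"tilt",np.degrees(np.arccos(d[2]/np.linalg.norm(d))),"az",np.degrees(np.arctan2(d[1],d[0])))
print("whisk",tri((222.2,304.5),(157,189.3)))
print("salt",tri((182.3,245.7),(228.9,156.1)))
print("crock",tri((258.9,221.6),(284.3,220.1)))
# rim: side ellipse centre zoomed (314,270)->(257,185), top (373,213)->(286.5,216.5)
print("rim",onplane("side",(257,185),.11),onplane("top",(286.5,216.5),.11))
print("pan",onplane("side",(257,68),.0), onplane("side",(213,66),0),proj("top",[onplane("side",(257,68),.0)]))
E
```

```text
side whisk_center 0.66 [188.1, 278.6, 253.8, 335.7] 1311
side crock 0.62 [237.0, 169.3, 279.0, 233.5] 2337
side salt_center 0.9 [166.8, 221.9, 202.5, 268.9] 1233
top whisk_center 0.83 [137.0, 168.6, 180.0, 219.2] 844
top crock 0.58 [264.1, 195.5, 306.8, 238.0] 1505
top salt_center 0.65 [218.9, 139.5, 248.7, 171.8] 685
masher pin (array([ 0.6542, -0.2598,  0.1075]), np.float64(2.1792045857634554e-05))
end (array([ 0.5979, -0.2566,  0.2152]), np.float64(0.0005870281220490744)) head (array([ 0.7069, -0.252 ,  0.0277]), np.float64(0.010586136856058371))
len 0.21692367188510273 tilt 30.19194601205657 az -177.582199242677
whisk (array([0.6484, 0.2004, 0.1085]), np.float64(0.00813451032940714))
salt (array([0.7292, 0.0692, 0.0604]), np.float64(0.006992491784197172))
crock (array([ 0.6008, -0.0438, -0.0115]), np.float64(0.004154100342419166))
rim [ 0.6018 -0.0378  0.11  ] [ 0.6016 -0.043   0.11  ]
pan [ 0.6245 -0.6243  0.    ] [ 0.7626 -0.6343  0.    ] [[544.7758 208.6373]]
```

```bash
cat > fit.py <<'E'
from h import *
np.set_printoptions(precision=4,suppress=True)
MP=[(0,.036),(.045,.036),(.065,.016),(.22,.016)]  # s, diameter
CP=[(0,.08),(.11,.08)]
def mesh(prof,base,ax):
    z=ax/np.linalg.norm(ax); x=np.cross([0,1,0.],z); x/=np.linalg.norm(x); y=np.cross(z,x)
    t=np.linspace(0,2*np.pi,33)[:-1]
    return [base+s*z+d/2*(np.cos(t)[:,None]*x+np.sin(t)[:,None]*y) for s,d in prof]
def render(n,prof,base,ax,sc=4):
    im=np.zeros((384*sc,512*sc),np.uint8); r=mesh(prof,base,ax)
    for a,b in zip(r[:-1],r[1:]):
        p=proj(n,np.r_[a,b]); cv2.fillConvexPoly(im,cv2.convexHull(np.round((p+.5)*sc-.5).astype(np.int32)),255)
    return cv2.resize(im,(512,384),interpolation=cv2.INTER_AREA)/255.
def axis(t,az): return np.array([np.sin(t)*np.cos(az),np.sin(t)*np.sin(az),np.cos(t)])
E
python3 - <<'E'
from fit import *
got={}
for n in ("side","top"):
    im=optics.grab_frame(n)
    r=finder.silhouettes("masher_center",n)
    print(n,[(x["confidence"],x["extent"],x["pixels"].sum()) for x in r])
    if r: np.save(f"m_masher_{n}.npy",r[0]["pixels"]); m=r[0]["pixels"]
    v=im.copy()[:,:,::-1]
    hsv=cv2.cvtColor(im,cv2.COLOR_RGB2HSV)
    print(hsv[141,219],hsv[71,262],hsv[100,246]) if n=="side" else print(hsv[166,385],hsv[214,418],hsv[190,400])
    if r:
        x0,y0,x1,y1=(185,45,305,165) if n=="side" else (350,140,450,240)
        o=v.copy(); cs,_=cv2.findContours(m.astype(np.uint8),cv2.RETR_EXTERNAL,cv2.CHAIN_APPROX_NONE)
        cv2.drawContours(o,cs,-1,(0,255,0),1)
        z=np.hstack([v[y0:y1,x0:x1],o[y0:y1,x0:x1]]); cv2.imwrite(f"pics/mm_{n}.png",cv2.resize(z,None,fx=3,fy=3,interpolation=cv2.INTER_NEAREST))
E
```

```text
side [(0.62, [210.5, 69.0, 265.3, 144.3], np.int64(794))]
[15 97 58] [ 12 151  91] [18 92 61]
top [(0.87, [375.7, 160.7, 425.6, 220.9], np.int64(758))]
[ 11 188  57] [ 13 183  85] [ 14 202  53]
```

View pics/mm_side.png

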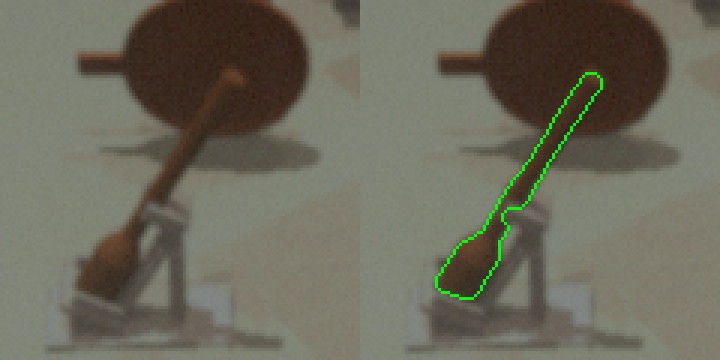

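View pics/mm_top.png

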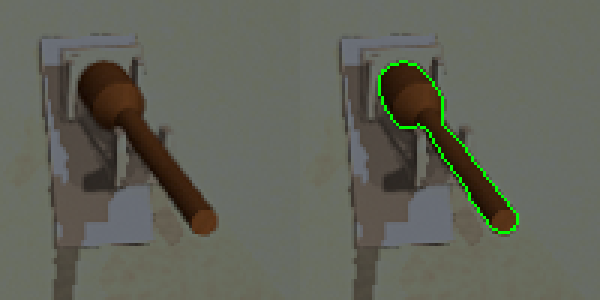

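```bash
python3 - <<'E'
from fit import *
# masher fit
M={}
for n in ("side","top"):
    m=np.load(f"m_masher_{n}.npy").astype(float); M[n]=cv2.GaussianBlur(m,(0,0),1.5)
def cost(p,names):
    ax=axis(p[3],p[4]); b=p[:3]-.11*ax
    return sum(((cv2.GaussianBlur(render(n,MP,b,ax),(0,0),1.5)-M[n])**2).sum() for n in names)+((p[3]-np.radians(30))/.03)**2*3
for names in (("side","top"),("side",),("top",)):
    best=None
    for st in ([.652,-.258,.12,np.radians(30),np.radians(-178)],[.654,-.26,.11,np.radians(30),np.radians(170)]):
        sim=np.array([st]+[np.array(st)+d for d in np.diag([.01,.01,.01,.06,.2])])
        r=minimize(cost,st,args=(names,),method="Nelder-Mead",options=dict(initial_simplex=sim,maxiter=400,xatol=1e-4,fatol=.05))
        if best is None or r.fun<best.fun: best=r
    p=best.x; ax=axis(p[3],p[4]); print(names,best.fun,p[:3],np.degrees(p[3:]),"head",p[:3]-.11*ax,"end",p[:3]+.11*ax)
    if len(names)==2: np.save("masher.npy",p)
# crock fit
for q,prof,x0 in (("crock",CP,[.6018,-.04]),("salt_center",[(0,.052),(.104,.052)],[.73,.07])):
  for names in (("side","top"),("side",),("top",)):
    K={n:cv2.GaussianBlur(np.load(f"m_{q}_{n}.npy").astype(float),(0,0),1.5) for n in names}
    f=lambda p:sum(((cv2.GaussianBlur(render(n,prof,np.array([p[0],p[1],0]),np.array([0,0,1.])),(0,0),1.5)-K[n])**2).sum() for n in names)
    r=minimize(f,x0,method="Nelder-Mead",options=dict(initial_simplex=np.array([x0,[x0[0]+.01,x0[1]],[x0[0],x0[1]+.01]]),xatol=1e-4,fatol=.1)); print(q,names,r.x,r.fun)
E
```

```text
('side', 'top') 33.22509370222213 [ 0.653  -0.2522  0.1234] [  30.1119 -177.3839] head [ 0.7081 -0.2497  0.0282] end [ 0.5979 -0.2547  0.2185]
('side',) 13.787617619277281 [ 0.6538 -0.2667  0.1136] [ 29.8009 179.8208] head [ 0.7085 -0.2669  0.0182] end [ 0.5991 -0.2666  0.2091]
('top',) 6.7457342213175995 [ 0.6563 -0.2579  0.103 ] [ 30.5891 184.249 ] head [ 0.7121 -0.2538  0.0083] end [ 0.6005 -0.2621  0.1977]
crock ('side', 'top') [ 0.6036 -0.0426] 19.06385379293636
crock ('side',) [ 0.6033 -0.0432] 16.32221105371839
crock ('top',) [ 0.6044 -0.0429] 2.572643512513377
salt_center ('side', 'top') [0.7289 0.0597] 158.57481737866811
salt_center ('side',) [0.7274 0.0654] 87.4702799799965
salt_center ('top',) [0.7278 0.0577] 29.57315974669765
```

```bash
cat > plan.py <<'E'
from fit import *
def Rt(e): return R.from_euler("xyz",e).as_matrix()
def tool_R(ax,zdir):  # tool x = -ax, z ~ zdir
    x=-ax/np.linalg.norm(ax); z=zdir-x*(x@zdir); z/=np.linalg.norm(z); return np.c_[x,np.cross(z,x),z]
def remain(tR,tp,s=None):
    s=s or telemetry.get_state(); cR=Rt(s["ee_rot"]); 
    rv=R.from_matrix(cR.T@tR).as_rotvec()
    print("pos",s["eef_pos"],"F",s["force"],"w",s["width"],"t",round(s["t"],2))
    print("turn units(6deg) in tool:",np.degrees(rv)/6)
    print("shift units in tool NOW:",cR.T@(tp-s["eef_pos"])/.025,"AFTER turn:",tR.T@(tp-s["eef_pos"])/.025, "world",tp-s["eef_pos"])
E
python3 - <<'E'
from plan import *
p=np.load("masher.npy"); ax=axis(p[3],p[4]); b=p[:3]-.11*ax
for n,(x0,y0,x1,y1) in (("side",(185,45,305,165)),("top",(350,140,450,240))):
    im=cv2.imread(f"pics/{n}0.png"); o=im.copy()
    m=(render(n,MP,b,ax)>.5).astype(np.uint8); cs,_=cv2.findContours(m,0,1); cv2.drawContours(o,cs,-1,(0,255,0),1)
    cv2.imwrite(f"pics/ov_{n}.png",cv2.resize(o[y0:y1,x0:x1],None,fx=4,fy=4,interpolation=cv2.INTER_CUBIC))
zd=np.array([ax[1],-ax[0],0]); tR=tool_R(ax,zd); print(tR)
g=b+.188*ax; tp=g+.159*ax; print("grasp",g,"tcp",tp)
remain(tR,tp+.08*ax)
E
python3 -c "
import cv2,numpy as np
a=cv2.imread('pics/ov_side.png')[:400];b=cv2.imread('pics/ov_top.png')
a=cv2.resize(a,(400,400)) if 0 else cv2.imread('pics/ov_side.png')[:480]
c=np.zeros((480,880,3),np.uint8);c[:,:480]=a;c[:400,480:]=b;cv2.imwrite('pics/ov.png',cv2.resize(c,(792,432)))"
```

```text
[[ 0.5012 -0.8641 -0.0456]
 [ 0.0229 -0.0395  0.999 ]
 [-0.865  -0.5017 -0.    ]]
grasp [ 0.6139 -0.254   0.1908] tcp [ 0.5342 -0.2576  0.3284]
pos [ 0.2621 -0.622   0.4047] F [ 0.0236 -0.7478  0.383 ] w 0.08742059403099264 t 1.6
turn units(6deg) in tool: [ 3.2942  0.8855 -4.9657]
shift units in tool NOW: [  0.2837 -14.1855   9.7608] AFTER turn: [ 5.2298 -8.451  14.0646] world [ 0.232   0.3626 -0.0071]
```

View pics/ov.png

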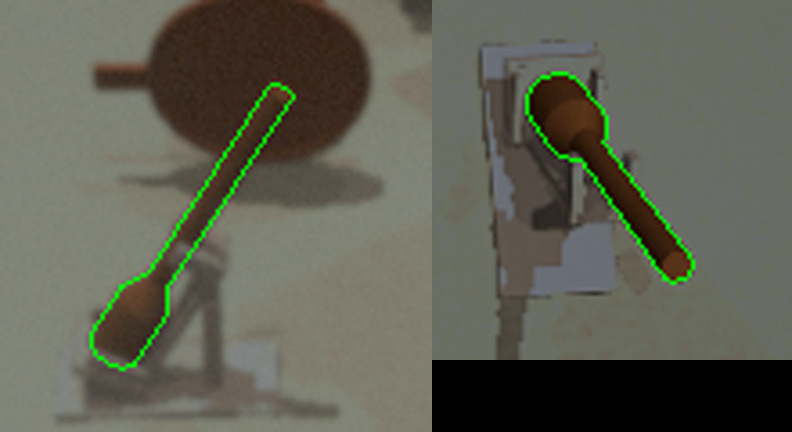

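The overlay matches the image in both views: side tip about (262,71), top tip about (418,214). I'll turn the tool along the handle first, then travel.

Request:
play_rows(
  steps=[
    {"gripper": 1, "ax": 0.55, "ay": 0.15, "az": -0.83},
    {"gripper": 1, "ax": 0.55, "ay": 0.15, "az": -0.83},
    {"gripper": 1, "ax": 0.55, "ay": 0.15, "az": -0.83},
    {"gripper": 1, "ax": 0.55, "ay": 0.15, "az": -0.83},
    {"gripper": 1, "ax": 0.55, "ay": 0.15, "az": -0.83},
    {"gripper": 1, "ax": 0.55, "ay": 0.15, "az": -0.83},
    {"gripper": 1, "tx": 0.2, "ty": -0.5, "tz": 0.85},
    {"gripper": 1, "tx": 0.2, "ty": -0.5, "tz": 0.85},
    {"gripper": 1, "tx": 0.2, "ty": -0.5, "tz": 0.85},
    {"gripper": 1, "tx": 0.2, "ty": -0.5, "tz": 0.85},
    {"gripper": 1, "tx": 0.2, "ty": -0.5, "tz": 0.85},
    {"gripper": 1, "tx": 0.2, "ty": -0.5, "tz": 0.85},
    {"gripper": 1},
    {"gripper": 1},
  ],
)

```text
invalid input
```

```bash
cat >> plan.py <<'E'
def grasp_target(s_=.188):
    p=np.load("masher.npy"); ax=axis(p[3],p[4]); b=p[:3]-.11*ax
    return ax,tool_R(ax,np.array([ax[1],-ax[0],0])),b+(s_+.159)*ax
E
python3 - <<'E'
from plan import *
ax,tR,tp=grasp_target(); remain(tR,tp+.08*ax)
E
```

```text
pos [ 0.2621 -0.622   0.4047] F [ 0.0236 -0.7478  0.383 ] w 0.08742059403099264 t 1.6
turn units(6deg) in tool: [ 3.2942  0.8855 -4.9657]
shift units in tool NOW: [  0.2837 -14.1855   9.7608] AFTER turn: [ 5.2298 -8.451  14.0646] world [ 0.232   0.3626 -0.0071]
```

The call was refused, probably because every key has to be given in each row. Nothing moved.

Request:
play_rows(
  steps=[
    {"gripper": 1, "tx": 0, "ty": 0, "tz": 0, "ax": 0.55, "ay": 0.15, "az": -0.83},
    {"gripper": 1, "tx": 0, "ty": 0, "tz": 0, "ax": 0.55, "ay": 0.15, "az": -0.83},
    {"gripper": 1, "tx": 0, "ty": 0, "tz": 0, "ax": 0.55, "ay": 0.15, "az": -0.83},
    {"gripper": 1, "tx": 0, "ty": 0, "tz": 0, "ax": 0.55, "ay": 0.15, "az": -0.83},
    {"gripper": 1, "tx": 0, "ty": 0, "tz": 0, "ax": 0.55, "ay": 0.15, "az": -0.83},
    {"gripper": 1, "tx": 0, "ty": 0, "tz": 0, "ax": 0.55, "ay": 0.15, "az": -0.83},
    {"gripper": 1, "tx": 0.2, "ty": -0.5, "tz": 0.85, "ax": 0, "ay": 0, "az": 0},
    {"gripper": 1, "tx": 0.2, "ty": -0.5, "tz": 0.85, "ax": 0, "ay": 0, "az": 0},
    {"gripper": 1, "tx": 0.2, "ty": -0.5, "tz": 0.85, "ax": 0, "ay": 0, "az": 0},
    {"gripper": 1, "tx": 0.2, "ty": -0.5, "tz": 0.85, "ax": 0, "ay": 0, "az": 0},
    {"gripper": 1, "tx": 0.2, "ty": -0.5, "tz": 0.85, "ax": 0, "ay": 0, "az": 0},
    {"gripper": 1, "tx": 0.2, "ty": -0.5, "tz": 0.85, "ax": 0, "ay": 0, "az": 0},
    {"gripper": 1, "tx": 0, "ty": 0, "tz": 0, "ax": 0, "ay": 0, "az": 0},
    {"gripper": 1, "tx": 0, "ty": 0, "tz": 0, "ax": 0, "ay": 0, "az": 0},
  ],
)

```text
t: 2.77
eef_pos: [0.3368, -0.49, 0.4171]
ee_rot: [-1.575, 1.043, 0.044]
force: [-0.3, -1.0, 0.3]
width: 0.0876
```

```bash
python3 - <<'E'
from plan import *
ax,tR,tp=grasp_target(); remain(tR,tp+.08*ax); print(telemetry.get_state()["q"])
E
```

```text
pos [ 0.3368 -0.49    0.4171] F [-0.3104 -0.9698  0.2903] w 0.08756048199234517 t 2.77
turn units(6deg) in tool: [ 0.0203 -0.0102  0.0226]
shift units in tool NOW: [ 4.0453 -5.4206  8.9177] AFTER turn: [ 4.0421 -5.4113  8.9249] world [ 0.1574  0.2305 -0.0195]
[-0.8074  0.1582 -0.1023 -0.4681 -0.9963 -0.5207]
```

Request:
play_rows(
  steps=[
    {"gripper": 1, "tx": 0.4, "ty": -0.54, "tz": 0.89, "ax": 0, "ay": 0, "az": 0},
    {"gripper": 1, "tx": 0.4, "ty": -0.54, "tz": 0.89, "ax": 0, "ay": 0, "az": 0},
    {"gripper": 1, "tx": 0.4, "ty": -0.54, "tz": 0.89, "ax": 0, "ay": 0, "az": 0},
    {"gripper": 1, "tx": 0.4, "ty": -0.54, "tz": 0.89, "ax": 0, "ay": 0, "az": 0},
    {"gripper": 1, "tx": 0.4, "ty": -0.54, "tz": 0.89, "ax": 0, "ay": 0, "az": 0},
    {"gripper": 1, "tx": 0.4, "ty": -0.54, "tz": 0.89, "ax": 0, "ay": 0, "az": 0},
    {"gripper": 1, "tx": 0.4, "ty": -0.54, "tz": 0.89, "ax": 0, "ay": 0, "az": 0},
    {"gripper": 1, "tx": 0.4, "ty": -0.54, "tz": 0.89, "ax": 0, "ay": 0, "az": 0},
    {"gripper": 1, "tx": 0.4, "ty": -0.54, "tz": 0.89, "ax": 0, "ay": 0, "az": 0},
    {"gripper": 1, "tx": 0.4, "ty": -0.54, "tz": 0.89, "ax": 0, "ay": 0, "az": 0},
    {"gripper": 1, "tx": 0, "ty": 0, "tz": 0, "ax": 0, "ay": 0, "az": 0},
    {"gripper": 1, "tx": 0, "ty": 0, "tz": 0, "ax": 0, "ay": 0, "az": 0},
  ],
)

```text
t: 3.77
eef_pos: [0.4937, -0.2607, 0.3972]
ee_rot: [-1.573, 1.045, 0.045]
force: [-0.2, 0.4, -0.2]
width: 0.0874
```

```bash
cat > look.py <<'E'
from plan import *
import sys
def look(tag,boxes={"side":(130,20,390,215),"top":(240,100,500,295)}):
    t=[]
    for n in ("side","top"):
        im=optics.grab_frame(n)[:,:,::-1]; x0,y0,x1,y1=boxes[n]
        c=im[y0:y1,x0:x1]; c=np.clip(c*(1.6 if n=="top" else 1.3),0,255).astype(np.uint8); t.append(cv2.resize(c,(390,int(390*(y1-y0)/(x1-x0))),interpolation=cv2.INTER_CUBIC))
        cv2.imwrite(f"pics/raw_{tag}_{n}.png",im)
    h=max(x.shape[0] for x in t); t=[cv2.copyMakeBorder(x,0,h-x.shape[0],0,5,0) for x in t]
    cv2.imwrite(f"pics/{tag}.png",np.hstack(t))
E
python3 - <<'E'
from look import *
ax,tR,tp=grasp_target(); remain(tR,tp+.08*ax); remain(tR,tp); look("pre")
E
```

```text
pos [ 0.4937 -0.2607  0.3972] F [-0.1839  0.4294 -0.1882] w 0.0873740865843833 t 3.77
turn units(6deg) in tool: [ 0.0158 -0.0035  0.0044]
shift units in tool NOW: [-0.0033 -0.0267  0.0508] AFTER turn: [-0.0033 -0.0267  0.0509] world [0.0005 0.0013 0.0004]
pos [ 0.4937 -0.2607  0.3972] F [-0.1839  0.4294 -0.1882] w 0.0873740865843833 t 3.77
turn units(6deg) in tool: [ 0.0158 -0.0035  0.0044]
shift units in tool NOW: [ 3.1967 -0.0253  0.052 ] AFTER turn: [ 3.1967 -0.0267  0.0509] world [ 0.0406  0.0031 -0.0688]
```

View pics/pre.png

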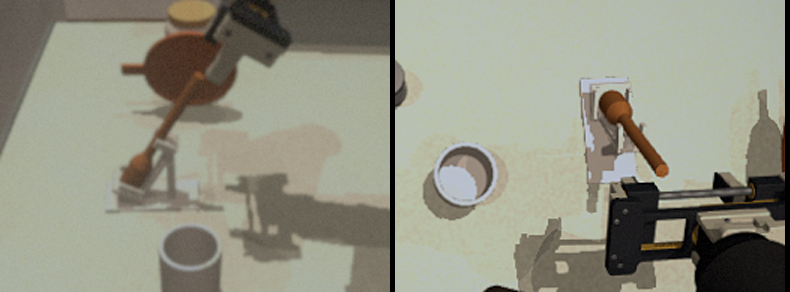

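```bash
python3 - <<'E'
from look import *
s=telemetry.get_state(); A=Rt(s["ee_rot"]); P=s["eef_pos"]
t=[]
for n,(x0,y0,x1,y1) in (("side",(200,20,330,150)),("top",(350,130,510,290))):
    im=cv2.imread(f"pics/raw_pre_{n}.png"); im=np.clip(im*1.6,0,255).astype(np.uint8)[y0:y1,x0:x1]; k=390/(x1-x0)
    im=cv2.resize(im,(390,390),interpolation=cv2.INTER_CUBIC)
    for q,col in (((.178,0,0),(0,255,0)),((.159,0,0),(255,0,0)),((.178,0,.044),(0,0,255)),((.178,0,-.044),(0,255,255)),((.26,0,0),(255,0,255)),((.22,0,0),(255,0,255))):
        u=(proj(n,[P+A@np.array(q)])[0]-[x0,y0])*k; cv2.circle(im,tuple(np.round(u).astype(int).tolist()),3,col,-1)
    t.append(im)
cv2.imwrite("pics/pre2.png",np.hstack(t))
E
```

```text
(no output)
```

View pics/pre2.png

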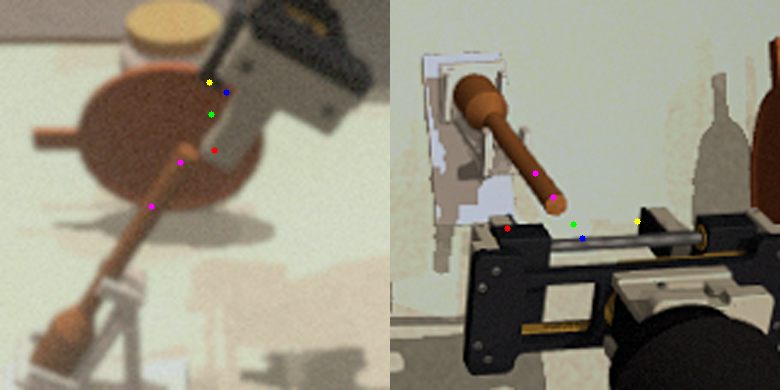

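The projected tool axis lies on the handle in both views, so I'll advance and close.

Request:
play_rows(
  steps=[
    {"gripper": 1, "tx": 0.5, "ty": 0, "tz": 0.05, "ax": 0, "ay": 0, "az": 0},
    {"gripper": 1, "tx": 0.5, "ty": 0, "tz": 0, "ax": 0, "ay": 0, "az": 0},
    {"gripper": 1, "tx": 0.5, "ty": 0, "tz": 0, "ax": 0, "ay": 0, "az": 0},
    {"gripper": 1, "tx": 0.5, "ty": 0, "tz": 0, "ax": 0, "ay": 0, "az": 0},
    {"gripper": 1, "tx": 0.5, "ty": 0, "tz": 0, "ax": 0, "ay": 0, "az": 0},
    {"gripper": 1, "tx": 0.4, "ty": 0, "tz": 0, "ax": 0, "ay": 0, "az": 0},
    {"gripper": 1, "tx": 0.3, "ty": 0, "tz": 0, "ax": 0, "ay": 0, "az": 0},
    {"gripper": 1, "tx": 0, "ty": 0, "tz": 0, "ax": 0, "ay": 0, "az": 0},
    {"gripper": 1, "tx": 0, "ty": 0, "tz": 0, "ax": 0, "ay": 0, "az": 0},
  ],
)

```text
t: 4.62
eef_pos: [0.5334, -0.2583, 0.3279]
ee_rot: [-1.572, 1.045, 0.044]
force: [0.1, 0.0, 1.2]
width: 0.0877
```

```bash
python3 - <<'E'
from look import *
ax,tR,tp=grasp_target(); remain(tR,tp); look("at",{"side":(200,20,330,150),"top":(350,130,480,260)})
E
```

```text
pos [ 0.5334 -0.2583  0.3279] F [0.0707 0.006  1.2348] w 0.08771894229047647 t 4.62
turn units(6deg) in tool: [-0.0028 -0.0098  0.0044]
shift units in tool NOW: [-0.0004 -0.0382  0.028 ] AFTER turn: [-0.0004 -0.0382  0.028 ] world [0.0008 0.0007 0.0005]
```

View pics/at.png

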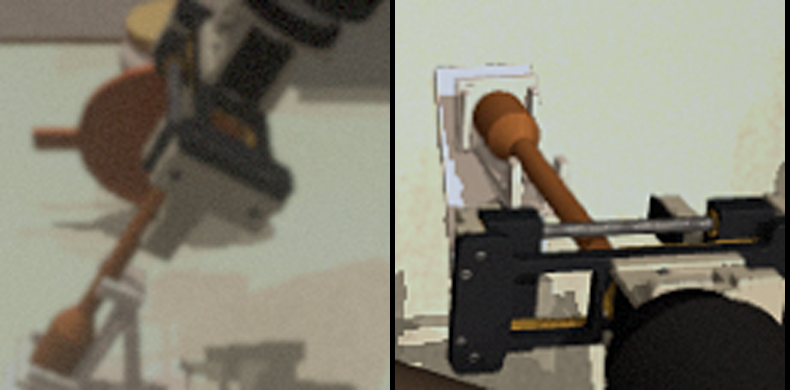

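The handle is between the fingers, at (570,220) in the view, and there is no contact. I'll close the gripper.

Request:
play_rows(
  steps=[
    {"gripper": 0, "tx": 0, "ty": 0, "tz": 0, "ax": 0, "ay": 0, "az": 0},
    {"gripper": 0, "tx": 0, "ty": 0, "tz": 0, "ax": 0, "ay": 0, "az": 0},
    {"gripper": 0, "tx": 0, "ty": 0, "tz": 0, "ax": 0, "ay": 0, "az": 0},
    {"gripper": 0, "tx": 0, "ty": 0, "tz": 0, "ax": 0, "ay": 0, "az": 0},
    {"gripper": 0, "tx": 0, "ty": 0, "tz": 0, "ax": 0, "ay": 0, "az": 0},
    {"gripper": 0, "tx": 0, "ty": 0, "tz": 0, "ax": 0, "ay": 0, "az": 0},
    {"gripper": 0, "tx": 0, "ty": 0, "tz": 0, "ax": 0, "ay": 0, "az": 0},
    {"gripper": 0, "tx": 0, "ty": 0, "tz": 0, "ax": 0, "ay": 0, "az": 0},
    {"gripper": 0, "tx": 0, "ty": 0, "tz": 0, "ax": 0, "ay": 0, "az": 0},
    {"gripper": 0, "tx": 0, "ty": 0, "tz": 0, "ax": 0, "ay": 0, "az": 0},
  ],
  newtons=30,
)

```text
t: 5.55
eef_pos: [0.5333, -0.2584, 0.3285]
ee_rot: [-1.573, 1.044, 0.043]
force: [0.1, 0.0, -0.1]
width: 0.0266
```

Request:
play_rows(
  steps=[
    {"gripper": 0, "tx": 0, "ty": 0, "tz": 0, "ax": 0, "ay": 0, "az": 0},
    {"gripper": 0, "tx": 0, "ty": 0, "tz": 0, "ax": 0, "ay": 0, "az": 0},
    {"gripper": 0, "tx": 0, "ty": 0, "tz": 0, "ax": 0, "ay": 0, "az": 0},
    {"gripper": 0, "tx": 0, "ty": 0, "tz": 0, "ax": 0, "ay": 0, "az": 0},
    {"gripper": 0, "tx": 0, "ty": 0, "tz": 0, "ax": 0, "ay": 0, "az": 0},
  ],
)

```text
t: 5.97
eef_pos: [0.5333, -0.2582, 0.3285]
ee_rot: [-1.572, 1.044, 0.044]
force: [-0.5, 2.1, 0.1]
width: 0.0148
```

Request:
play_rows(
  steps=[
    {"gripper": 0, "tx": -0.17, "ty": -0.1, "tz": 0, "ax": 0, "ay": 0, "az": 0},
    {"gripper": 0, "tx": -0.35, "ty": -0.2, "tz": 0, "ax": 0, "ay": 0, "az": 0},
    {"gripper": 0, "tx": -0.35, "ty": -0.2, "tz": 0, "ax": 0, "ay": 0, "az": 0},
    {"gripper": 0, "tx": -0.35, "ty": -0.2, "tz": 0, "ax": 0, "ay": 0, "az": 0},
    {"gripper": 0, "tx": -0.35, "ty": -0.2, "tz": 0, "ax": 0, "ay": 0, "az": 0},
    {"gripper": 0, "tx": 0, "ty": 0, "tz": 0, "ax": 0, "ay": 0, "az": 0},
  ],
)

```text
t: 6.47
eef_pos: [0.5335, -0.2586, 0.3772]
ee_rot: [-1.576, 1.039, 0.04]
force: [0.7, -0.4, -1.3]
width: 0.0149
```

```bash
python3 - <<'E'
from look import *
s=telemetry.get_state(); print(s["force"],s["moment"],s["width"],s["eef_pos"]); look("l1",{"side":(190,20,340,170),"top":(340,130,490,280)})
E
```

```text
[ 0.7361 -0.3881 -1.3427] [-0.0865  1.8291 -0.0326] 0.01490072089962953 [ 0.5335 -0.2586  0.3772]
```

View pics/l1.png

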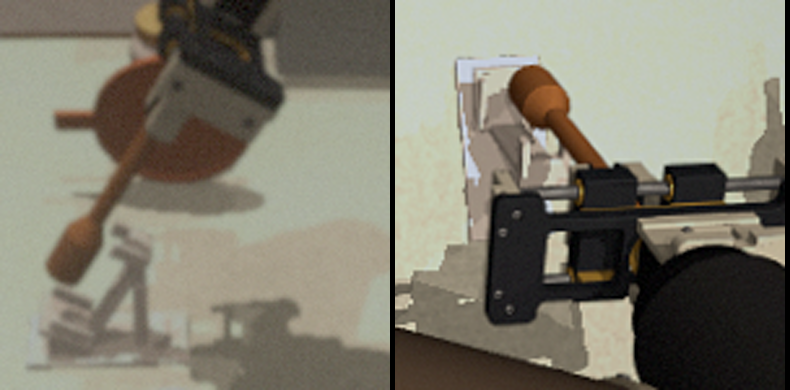

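Lifted cleanly off the fork, with the head at side (75,255) in the view, above the rest. I'll raise it another 130 mm.

Request:
play_rows(
  steps=[
    {"gripper": 0, "tx": -0.6, "ty": -0.35, "tz": 0, "ax": 0, "ay": 0, "az": 0},
    {"gripper": 0, "tx": -0.86, "ty": -0.5, "tz": 0, "ax": 0, "ay": 0, "az": 0},
    {"gripper": 0, "tx": -0.86, "ty": -0.5, "tz": 0, "ax": 0, "ay": 0, "az": 0},
    {"gripper": 0, "tx": -0.86, "ty": -0.5, "tz": 0, "ax": 0, "ay": 0, "az": 0},
    {"gripper": 0, "tx": -0.86, "ty": -0.5, "tz": 0, "ax": 0, "ay": 0, "az": 0},
    {"gripper": 0, "tx": -0.6, "ty": -0.35, "tz": 0, "ax": 0, "ay": 0, "az": 0},
    {"gripper": 0, "tx": 0, "ty": 0, "tz": 0, "ax": 0, "ay": 0, "az": 0},
    {"gripper": 0, "tx": 0, "ty": 0, "tz": 0, "ax": 0, "ay": 0, "az": 0},
  ],
)

```text
t: 7.23
eef_pos: [0.5328, -0.2581, 0.5082]
ee_rot: [-1.572, 1.042, 0.043]
force: [-0.0, -0.6, -2.1]
width: 0.0146
```

```bash
python3 - <<'E'
from look import *
s=telemetry.get_state(); z=Rt(s["ee_rot"])[:,2]
tR=tool_R(np.array([0,0,1.]),z); cr=np.array([.6036,-.0427]); remain(tR,np.array([*cr,.5])); print(s["q"])
look("l2",{"side":(190,0,390,200),"top":(300,90,500,290)})
E
```

```text
pos [ 0.5328 -0.2581  0.5082] F [-0.0314 -0.5508 -2.084 ] w 0.014616521067498384 t 7.23
turn units(6deg) in tool: [ 0.0018 -0.0068  5.045 ]
shift units in tool NOW: [ 1.899  -2.6126  8.4813] AFTER turn: [ 0.3293 -3.2137  8.4811] world [ 0.0708  0.2154 -0.0082]
[-0.1605  0.0328 -0.1707 -0.136  -0.8527 -1.3027]
```

View pics/l2.png

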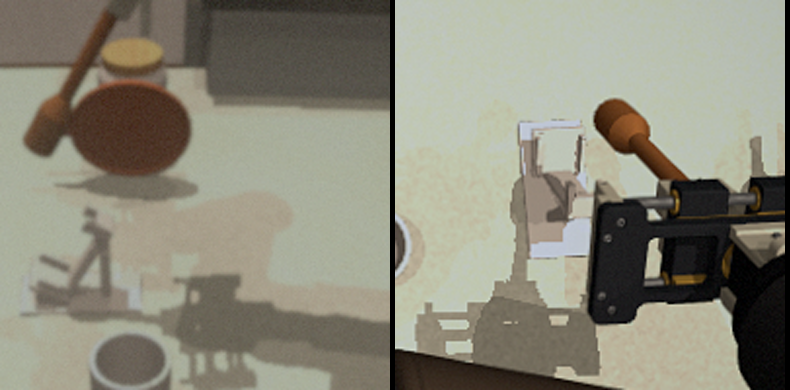

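Request:
play_rows(
  steps=[
    {"gripper": 0, "tx": 0, "ty": 0, "tz": 0, "ax": 0, "ay": 0, "az": 0.5},
    {"gripper": 0, "tx": 0, "ty": 0, "tz": 0, "ax": 0, "ay": 0, "az": 0.8},
    {"gripper": 0, "tx": 0, "ty": 0, "tz": 0, "ax": 0, "ay": 0, "az": 0.8},
    {"gripper": 0, "tx": 0, "ty": 0, "tz": 0, "ax": 0, "ay": 0, "az": 0.8},
    {"gripper": 0, "tx": 0, "ty": 0, "tz": 0, "ax": 0, "ay": 0, "az": 0.8},
    {"gripper": 0, "tx": 0, "ty": 0, "tz": 0, "ax": 0, "ay": 0, "az": 0.8},
    {"gripper": 0, "tx": 0, "ty": 0, "tz": 0, "ax": 0, "ay": 0, "az": 0.55},
    {"gripper": 0, "tx": 0, "ty": -0.2, "tz": 0.55, "ax": 0, "ay": 0, "az": 0},
    {"gripper": 0, "tx": 0, "ty": -0.3, "tz": 0.8, "ax": 0, "ay": 0, "az": 0},
    {"gripper": 0, "tx": 0, "ty": -0.3, "tz": 0.8, "ax": 0, "ay": 0, "az": 0},
    {"gripper": 0, "tx": 0, "ty": -0.3, "tz": 0.8, "ax": 0, "ay": 0, "az": 0},
    {"gripper": 0, "tx": 0, "ty": -0.3, "tz": 0.8, "ax": 0, "ay": 0, "az": 0},
    {"gripper": 0, "tx": 0, "ty": -0.3, "tz": 0.8, "ax": 0, "ay": 0, "az": 0},
    {"gripper": 0, "tx": 0, "ty": -0.3, "tz": 0.8, "ax": 0, "ay": 0, "az": 0},
    {"gripper": 0, "tx": 0, "ty": -0.3, "tz": 0.8, "ax": 0, "ay": 0, "az": 0},
    {"gripper": 0, "tx": 0, "ty": -0.3, "tz": 0.8, "ax": 0, "ay": 0, "az": 0},
    {"gripper": 0, "tx": 0, "ty": -0.3, "tz": 0.8, "ax": 0, "ay": 0, "az": 0},
    {"gripper": 0, "tx": 0, "ty": -0.3, "tz": 0.7, "ax": 0, "ay": 0, "az": 0},
    {"gripper": 0, "tx": 0, "ty": 0, "tz": 0, "ax": 0, "ay": 0, "az": 0},
    {"gripper": 0, "tx": 0, "ty": 0, "tz": 0, "ax": 0, "ay": 0, "az": 0},
  ],
)

```text
t: 9.0
eef_pos: [0.6037, -0.0426, 0.5057]
ee_rot: [1.794, 1.566, -2.872]
force: [0.3, -0.3, -1.5]
width: 0.0148
```

```bash
python3 - <<'E'
from look import *
s=telemetry.get_state(); z=Rt(s["ee_rot"])[:,2]
tR=tool_R(np.array([0,0,1.]),z); cr=np.array([.6036,-.0427]); remain(tR,np.array([*cr,.5])); print(s["q"])
look("h1",{"side":(150,50,350,250),"top":(180,90,400,310)})
for n in ("side","top"):
    r=finder.silhouettes("masher_center",n); print(n,[(x["confidence"],x["extent"],x["pixels"].sum()) for x in r])
    if r: np.save(f"h_masher_{n}.npy",r[0]["pixels"])
    r=finder.silhouettes("crock",n); print(n,[(x["confidence"],x["extent"],x["pixels"].sum()) for x in r])
E
```

```text
pos [ 0.6037 -0.0426  0.5057] F [ 0.338  -0.3045 -1.5477] w 0.014768341051955031 t 9.0
turn units(6deg) in tool: [-0.     -0.0093 -0.0408]
shift units in tool NOW: [ 0.2297  0.0049 -0.0046] AFTER turn: [ 0.2297  0.0059 -0.0049] world [-0.0001 -0.0001 -0.0057]
[ 0.2521  0.1988  0.019   0.0001 -1.3954 -1.7766]
side [(0.76, [242.9, 91.2, 267.9, 172.2], np.int64(1166))]
side [(0.64, [238.7, 173.6, 278.4, 235.7], np.int64(2368))]
top []
top [(0.67, [277.2, 229.4, 298.6, 239.3], np.int64(124))]
```

View pics/h1.png

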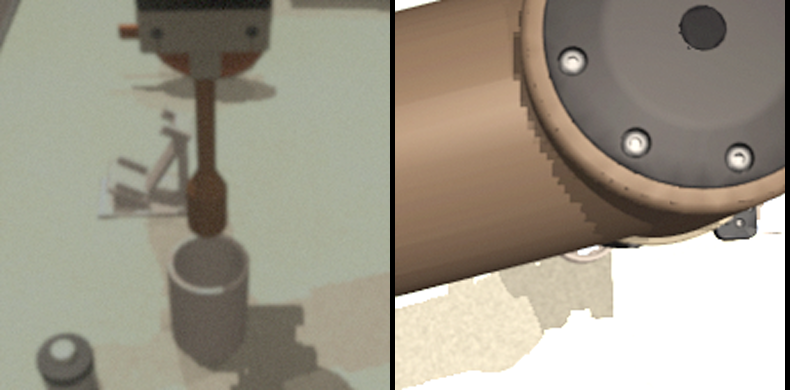

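The side view shows the masher upright with its head at (207,205) in the view, right above the crock rim centred at (208,265). A quick fit will confirm it.

```bash
python3 - <<'E'
from fit import *
m=np.load("h_masher_side.npy"); 
M=cv2.GaussianBlur(m.astype(float),(0,0),1.2)
rows=np.where(m.any(1))[0]; print(rows.min(),rows.max())
W=np.zeros((384,512)); W[rows.min()+2:,:]=1
def pose(p,y): 
    ax=np.array([np.sin(p[2]),0,np.cos(p[2])]); return np.array([p[0],y,p[1]]),ax
for y in (-.048,-.043,-.038):
    f=lambda p:(W*(cv2.GaussianBlur(render("side",MP,*pose(p,y)),(0,0),1.2)-M)**2).sum()
    x0=[.6037,.158,0]
    r=minimize(f,x0,method="Nelder-Mead",options=dict(initial_simplex=np.array([x0,[.61,.158,0],[.6037,.165,0],[.6037,.158,.05]]),xatol=1e-4,fatol=.05))
    print(y,r.x,np.degrees(r.x[2]),r.fun)
E
```

```text
91 171
-0.048 [0.6037 0.1546 0.0032] 0.18594813656214065 6.772005098854012
-0.043 [0.6036 0.1597 0.0027] 0.15612107627007332 6.551647377113688
-0.038 [0.6033 0.165  0.0022] 0.12855779826184155 6.509384530713713
```

Centred and vertical to within 0.2°, with the head's end at z≈0.16. I'll lower it most of the way, then creep.

Request:
play_rows(
  steps=[
    {"gripper": 0, "tx": 0.4, "ty": 0, "tz": 0, "ax": 0, "ay": 0, "az": 0},
    {"gripper": 0, "tx": 0.5, "ty": 0, "tz": 0, "ax": 0, "ay": 0, "az": 0},
    {"gripper": 0, "tx": 0.5, "ty": 0, "tz": 0, "ax": 0, "ay": 0, "az": 0},
    {"gripper": 0, "tx": 0.5, "ty": 0, "tz": 0, "ax": 0, "ay": 0, "az": 0},
    {"gripper": 0, "tx": 0.5, "ty": 0, "tz": 0, "ax": 0, "ay": 0, "az": 0},
    {"gripper": 0, "tx": 0.5, "ty": 0, "tz": 0, "ax": 0, "ay": 0, "az": 0},
    {"gripper": 0, "tx": 0.5, "ty": 0, "tz": 0, "ax": 0, "ay": 0, "az": 0},
    {"gripper": 0, "tx": 0.5, "ty": 0, "tz": 0, "ax": 0, "ay": 0, "az": 0},
    {"gripper": 0, "tx": 0.5, "ty": 0, "tz": 0, "ax": 0, "ay": 0, "az": 0},
    {"gripper": 0, "tx": 0.5, "ty": 0, "tz": 0, "ax": 0, "ay": 0, "az": 0},
    {"gripper": 0, "tx": 0.4, "ty": 0, "tz": 0, "ax": 0, "ay": 0, "az": 0},
    {"gripper": 0, "tx": 0.2, "ty": 0, "tz": 0, "ax": 0, "ay": 0, "az": 0},
    {"gripper": 0, "tx": 0, "ty": 0, "tz": 0, "ax": 0, "ay": 0, "az": 0},
    {"gripper": 0, "tx": 0, "ty": 0, "tz": 0, "ax": 0, "ay": 0, "az": 0},
  ],
)

```text
t: 10.47
eef_pos: [0.6033, -0.0439, 0.3702]
ee_rot: [2.197, 1.569, -2.471]
force: [-0.6, -0.2, -2.0]
width: 0.0147
```

```bash
python3 - <<'E'
from look import *
s=telemetry.get_state(); print(s["eef_pos"],s["force"],s["moment"]); look("d1",{"side":(150,50,350,250),"top":(180,90,400,310)})
E
```

```text
[ 0.6033 -0.0439  0.3702] [-0.5898 -0.169  -1.9703] [ 0.0294 -0.0434 -0.0095]
```

View pics/d1.png

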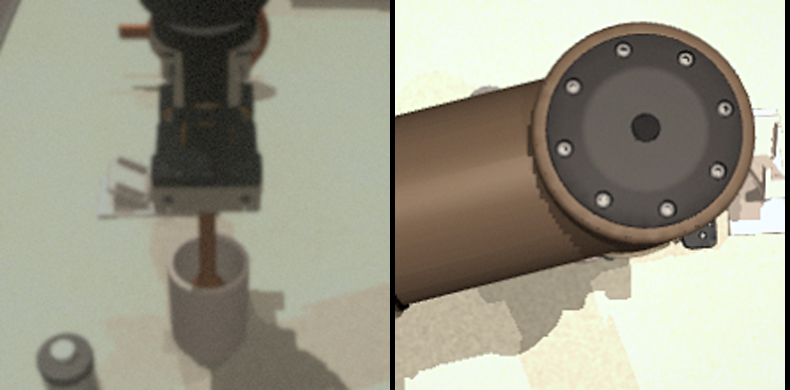

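The head is inside the crock and centred, with about 15 mm to go. Creeping down.

Request:
play_rows(
  steps=[
    {"gripper": 0, "tx": 0.1, "ty": 0, "tz": 0, "ax": 0, "ay": 0, "az": 0},
    {"gripper": 0, "tx": 0.1, "ty": 0, "tz": 0, "ax": 0, "ay": 0, "az": 0},
    {"gripper": 0, "tx": 0.1, "ty": 0, "tz": 0, "ax": 0, "ay": 0, "az": 0},
    {"gripper": 0, "tx": 0.08, "ty": 0, "tz": 0, "ax": 0, "ay": 0, "az": 0},
    {"gripper": 0, "tx": 0, "ty": 0, "tz": 0, "ax": 0, "ay": 0, "az": 0},
    {"gripper": 0, "tx": 0, "ty": 0, "tz": 0, "ax": 0, "ay": 0, "az": 0},
  ],
)

```text
t: 11.07
eef_pos: [0.6031, -0.0438, 0.3605]
ee_rot: [2.067, 1.569, -2.601]
force: [-0.1, 0.1, -1.2]
width: 0.0149
```

Request:
play_rows(
  steps=[
    {"gripper": 0, "tx": 0.06, "ty": 0, "tz": 0, "ax": 0, "ay": 0, "az": 0},
    {"gripper": 0, "tx": 0.06, "ty": 0, "tz": 0, "ax": 0, "ay": 0, "az": 0},
    {"gripper": 0, "tx": 0, "ty": 0, "tz": 0, "ax": 0, "ay": 0, "az": 0},
  ],
)

```text
t: 11.32
eef_pos: [0.6031, -0.0437, 0.3573]
ee_rot: [1.98, 1.569, -2.688]
force: [-0.5, -0.3, -1.4]
width: 0.015
```

Request:
play_rows(
  steps=[
    {"gripper": 0, "tx": 0.06, "ty": 0, "tz": 0, "ax": 0, "ay": 0, "az": 0},
    {"gripper": 0, "tx": 0, "ty": 0, "tz": 0, "ax": 0, "ay": 0, "az": 0},
    {"gripper": 0, "tx": 0, "ty": 0, "tz": 0, "ax": 0, "ay": 0, "az": 0},
  ],
)

```text
t: 11.57
eef_pos: [0.6031, -0.0438, 0.356]
ee_rot: [2.074, 1.569, -2.594]
force: [-0.1, 0.5, -1.3]
width: 0.0149
```

Request:
play_rows(
  steps=[
    {"gripper": 0, "tx": 0.06, "ty": 0, "tz": 0, "ax": 0, "ay": 0, "az": 0},
    {"gripper": 0, "tx": 0, "ty": 0, "tz": 0, "ax": 0, "ay": 0, "az": 0},
    {"gripper": 0, "tx": 0, "ty": 0, "tz": 0, "ax": 0, "ay": 0, "az": 0},
  ],
)

```text
t: 11.82
eef_pos: [0.6031, -0.0438, 0.3545]
ee_rot: [2.062, 1.569, -2.605]
force: [0.1, 0.2, -1.1]
width: 0.0146
```

Request:
play_rows(
  steps=[
    {"gripper": 0, "tx": 0.06, "ty": 0, "tz": 0, "ax": 0, "ay": 0, "az": 0},
    {"gripper": 0, "tx": 0, "ty": 0, "tz": 0, "ax": 0, "ay": 0, "az": 0},
    {"gripper": 0, "tx": 0, "ty": 0, "tz": 0, "ax": 0, "ay": 0, "az": 0},
  ],
)

```text
t: 12.07
eef_pos: [0.6034, -0.0437, 0.3536]
ee_rot: [2.69, 1.57, -1.978]
force: [0.9, 0.4, 1.7]
width: 0.0149
```

Request:
play_rows(
  steps=[
    {"gripper": 0, "tx": 0.06, "ty": 0, "tz": 0, "ax": 0, "ay": 0, "az": 0},
    {"gripper": 0, "tx": 0, "ty": 0, "tz": 0, "ax": 0, "ay": 0, "az": 0},
    {"gripper": 0, "tx": 0, "ty": 0, "tz": 0, "ax": 0, "ay": 0, "az": 0},
  ],
)

```text
t: 12.32
eef_pos: [0.6037, -0.0437, 0.3535]
ee_rot: [-2.33, 1.569, -0.714]
force: [-2.2, 0.9, 9.9]
width: 0.0148
```

Contact with the floor (≈10 N) at TCP z 0.3535, which matches what I expected. I'll relax slightly and release.

Request:
play_rows(
  steps=[
    {"gripper": 0, "tx": -0.05, "ty": 0, "tz": 0, "ax": 0, "ay": 0, "az": 0},
    {"gripper": 0, "tx": 0, "ty": 0, "tz": 0, "ax": 0, "ay": 0, "az": 0},
    {"gripper": 0, "tx": 0, "ty": 0, "tz": 0, "ax": 0, "ay": 0, "az": 0},
  ],
)

```text
t: 12.57
eef_pos: [0.6034, -0.0437, 0.3536]
ee_rot: [2.824, 1.57, -1.844]
force: [-0.7, 0.4, 6.3]
width: 0.0147
```

Request:
play_rows(
  steps=[
    {"gripper": 0.22, "tx": 0, "ty": 0, "tz": 0, "ax": 0, "ay": 0, "az": 0},
    {"gripper": 0.25, "tx": 0, "ty": 0, "tz": 0, "ax": 0, "ay": 0, "az": 0},
    {"gripper": 0.3, "tx": 0, "ty": 0, "tz": 0, "ax": 0, "ay": 0, "az": 0},
    {"gripper": 0.6, "tx": 0, "ty": 0, "tz": 0, "ax": 0, "ay": 0, "az": 0},
    {"gripper": 0.6, "tx": 0, "ty": 0, "tz": 0, "ax": 0, "ay": 0, "az": 0},
    {"gripper": 0.6, "tx": 0, "ty": 0, "tz": 0, "ax": 0, "ay": 0, "az": 0},
    {"gripper": 0.6, "tx": 0, "ty": 0, "tz": 0, "ax": 0, "ay": 0, "az": 0},
    {"gripper": 0.6, "tx": 0, "ty": 0, "tz": 0, "ax": 0, "ay": 0, "az": 0},
  ],
)

```text
t: 13.23
eef_pos: [0.6031, -0.0438, 0.3528]
ee_rot: [2.073, 1.569, -2.595]
force: [-0.8, -0.2, 0.4]
width: 0.051
```

```bash
python3 - <<'E'
from look import *
s=telemetry.get_state(); print(s["eef_pos"],s["force"],s["width"],s["t"]); look("r1",{"side":(150,50,350,250),"top":(180,90,400,310)})
E
```

```text
[ 0.6031 -0.0438  0.3528] [-0.7625 -0.1853  0.4188] 0.05095777677176319 13.2333
```

View pics/r1.png

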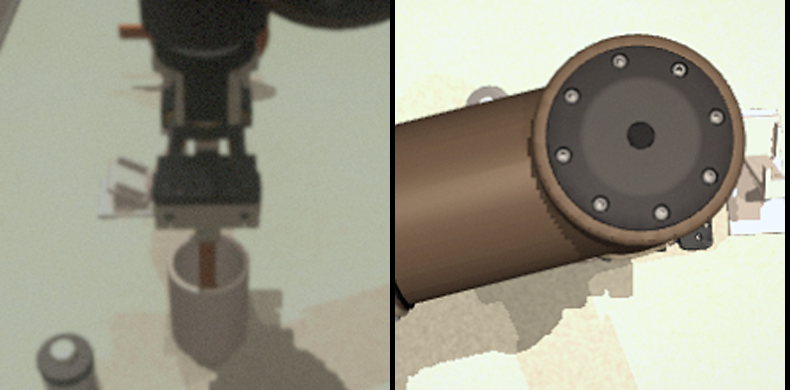

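Released, with the handle standing upright. Retracting straight up.

Request:
play_rows(
  steps=[
    {"gripper": 0.8, "tx": -0.2, "ty": 0, "tz": 0, "ax": 0, "ay": 0, "az": 0},
    {"gripper": 0.8, "tx": -0.4, "ty": 0, "tz": 0, "ax": 0, "ay": 0, "az": 0},
    {"gripper": 0.8, "tx": -0.4, "ty": 0, "tz": 0, "ax": 0, "ay": 0, "az": 0},
    {"gripper": 0.8, "tx": -0.5, "ty": 0, "tz": 0, "ax": 0, "ay": 0, "az": 0},
    {"gripper": 0.8, "tx": -0.5, "ty": 0, "tz": 0, "ax": 0, "ay": 0, "az": 0},
    {"gripper": 0.8, "tx": -0.5, "ty": 0, "tz": 0, "ax": 0, "ay": 0, "az": 0},
    {"gripper": 0.8, "tx": -0.5, "ty": 0, "tz": 0, "ax": 0, "ay": 0, "az": 0},
    {"gripper": 0.8, "tx": -0.5, "ty": 0, "tz": 0, "ax": 0, "ay": 0, "az": 0},
    {"gripper": 0.8, "tx": -0.5, "ty": 0, "tz": 0, "ax": 0, "ay": 0, "az": 0},
    {"gripper": 0.8, "tx": -0.5, "ty": 0, "tz": 0, "ax": 0, "ay": 0, "az": 0},
    {"gripper": 0.8, "tx": -0.5, "ty": 0, "tz": 0, "ax": 0, "ay": 0, "az": 0},
    {"gripper": 0.8, "tx": -0.5, "ty": 0, "tz": 0, "ax": 0, "ay": 0, "az": 0},
    {"gripper": 0.8, "tx": 0, "ty": 0, "tz": 0, "ax": 0, "ay": 0, "az": 0},
  ],
)

```text
t: 14.42
eef_pos: [0.6035, -0.0438, 0.4947]
ee_rot: [-1.823, 1.567, -0.207]
force: [0.4, 0.3, 0.3]
width: 0.0702
```

```bash
python3 - <<'E'
from look import *
s=telemetry.get_state(); print(s["eef_pos"],s["force"],s["width"],s["t"]); look("r2",{"side":(150,50,350,250),"top":(180,90,400,310)})
A=Rt(s["ee_rot"]); print("world -x / +x / -y in tool:",A.T@[-1,0,0],A.T@[0,-1,0])
E
```

```text
[ 0.6035 -0.0438  0.4947] [0.3537 0.3303 0.2654] 0.07024295295326187 14.4167
world -x / +x / -y in tool: [-0.0041  0.999   0.0449] [ 0.0009  0.0449 -0.999 ]
```

View pics/r2.png

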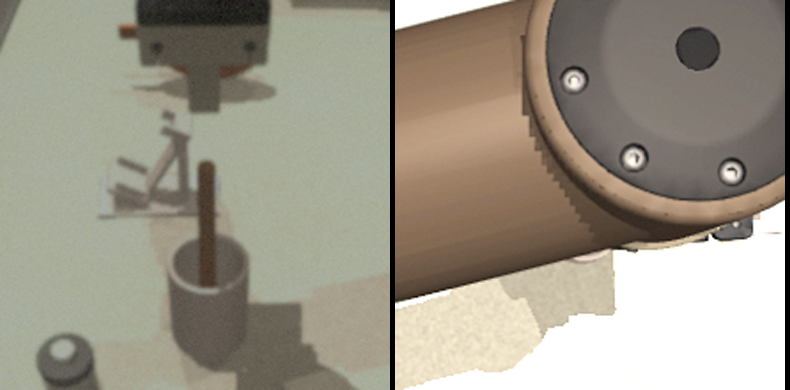

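The masher stands upright in the crock, with its handle at (207,160) to (207,285) in the view. I'll pull the arm back for a top-view check.

Request:
play_rows(
  steps=[
    {"gripper": 0.8, "tx": 0, "ty": 0.2, "tz": -0.4, "ax": 0, "ay": 0, "az": 0},
    {"gripper": 0.8, "tx": 0, "ty": 0.3, "tz": -0.8, "ax": 0, "ay": 0, "az": 0},
    {"gripper": 0.8, "tx": 0, "ty": 0.3, "tz": -0.8, "ax": 0, "ay": 0, "az": 0},
    {"gripper": 0.8, "tx": 0, "ty": 0.3, "tz": -0.8, "ax": 0, "ay": 0, "az": 0},
    {"gripper": 0.8, "tx": 0, "ty": 0.3, "tz": -0.8, "ax": 0, "ay": 0, "az": 0},
    {"gripper": 0.8, "tx": 0, "ty": 0.3, "tz": -0.8, "ax": 0, "ay": 0, "az": 0},
    {"gripper": 0.8, "tx": 0, "ty": 0.3, "tz": -0.8, "ax": 0, "ay": 0, "az": 0},
    {"gripper": 0.8, "tx": 0, "ty": 0.3, "tz": -0.8, "ax": 0, "ay": 0, "az": 0},
    {"gripper": 0.8, "tx": 0, "ty": 0.3, "tz": -0.8, "ax": 0, "ay": 0, "az": 0},
    {"gripper": 0.8, "tx": 0, "ty": 0.3, "tz": -0.8, "ax": 0, "ay": 0, "az": 0},
    {"gripper": 0.8, "tx": 0, "ty": 0.3, "tz": -0.8, "ax": 0, "ay": 0, "az": 0},
    {"gripper": 0.8, "tx": 0, "ty": 0.2, "tz": -0.4, "ax": 0, "ay": 0, "az": 0},
    {"gripper": 0.8, "tx": 0, "ty": 0, "tz": 0, "ax": 0, "ay": 0, "az": 0},
    {"gripper": 0.8, "tx": 0, "ty": 0, "tz": 0, "ax": 0, "ay": 0, "az": 0},
  ],
)

```text
t: 15.68
eef_pos: [0.5278, -0.2677, 0.4903]
ee_rot: [1.813, 1.568, -2.856]
force: [0.0, 0.5, -0.9]
width: 0.0703
```

```bash
python3 - <<'E'
from look import *
s=telemetry.get_state(); print(s["eef_pos"],s["force"],s["width"],s["t"]); look("f",{"side":(100,50,400,350),"top":(110,60,410,360)})
# compare with initial frames: crock/salt/whisk
for n in ("side","top"):
    for q in ("crock","whisk_center","salt_center"):
        r=finder.silhouettes(q,n); m0=np.load(f"m_{q}_{n}.npy")
        if r: 
            m=r[0]["pixels"]; print(n,q,r[0]["extent"],"IoU",round((m&m0).sum()/(m|m0).sum(),2), "dcentroid",np.round(np.argwhere(m).mean(0)-np.argwhere(m0).mean(0),1))
E
```

```text
[ 0.5278 -0.2677  0.4903] [ 0.0052  0.4699 -0.8747] 0.07029993002778659 15.6833
side crock [240.2, 171.3, 277.4, 236.6] IoU 0.87 dcentroid [2.6 0.2]
side whisk_center [188.2, 278.1, 255.1, 335.5] IoU 0.93 dcentroid [ 0.4 -0.6]
side salt_center [165.8, 221.1, 203.0, 272.4] IoU 0.94 dcentroid [-0.4  0.3]
top crock [266.1, 199.9, 278.4, 227.9] IoU 0.11 dcentroid [ -1.  -16.1]
top whisk_center [134.6, 168.4, 179.3, 218.2] IoU 0.9 dcentroid [-0.2 -0.2]
```

View pics/f.png

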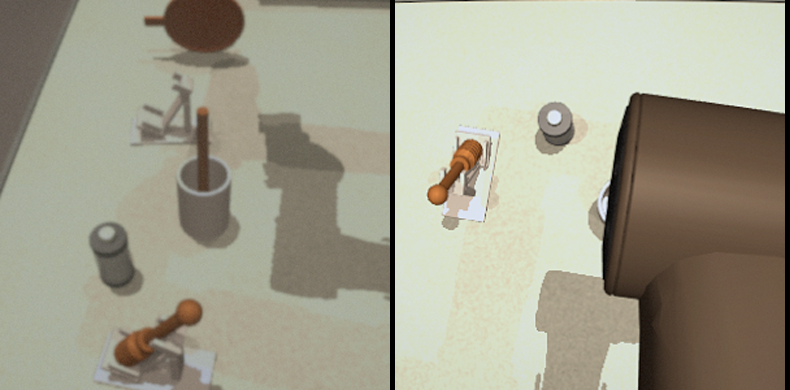

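The masher is upright in the crock. The whisk and salt are unmoved. I'll compare the crock's edges in the first and last side pictures directly.

```bash
python3 - <<'E'
from fit import *
a=cv2.imread("pics/side0.png",0).astype(np.float32);b=cv2.imread("pics/raw_f_side.png",0).astype(np.float32)
# rim left/near arc and body (no handle): template match
for (y0,y1,x0,x1) in ((188,240,228,288),(168,200,232,252),(168,200,262,284)):
    t=cv2.Sobel(a,cv2.CV_32F,1,0)**2+cv2.Sobel(a,cv2.CV_32F,0,1)**2; u=cv2.Sobel(b,cv2.CV_32F,1,0)**2+cv2.Sobel(b,cv2.CV_32F,0,1)**2
    t,u=np.sqrt(t),np.sqrt(u); r=cv2.matchTemplate(u[y0-6:y1+6,x0-6:x1+6],t[y0:y1,x0:x1],cv2.TM_CCOEFF_NORMED); i=np.unravel_index(r.argmax(),r.shape); print(np.array(i)-6,r.max(),r[6,6])
z=[cv2.resize(cv2.imread(f)[155:245,220:300],None,fx=4,fy=4,interpolation=cv2.INTER_CUBIC) for f in("pics/side0.png","pics/raw_f_side.png")]
cv2.imwrite("pics/cmp.png",np.hstack(z))
E
```

```text
[0 0] 0.9681495 0.9681495
[0 0] 0.9457899 0.9457899
[0 0] 0.98421514 0.98421514
```

View pics/cmp.png

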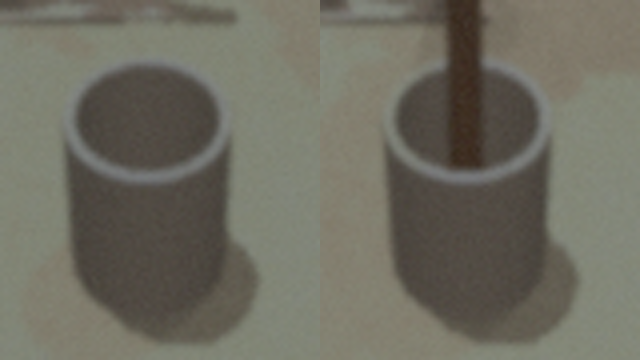

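The crock hasn't moved at all (0 px shift), and the handle stands vertical in its mouth. Handing in.

```bash
python3 -c "
from station import job_done,telemetry
print(job_done()); print(telemetry.get_state()['t'])"
```

```text
the job is handed in; nothing more can be done
None
the job is handed in; nothing more can be done
```

The masher is standing upright, head down, in the crock, and the job is handed in; the last clock reading before that was about 16 s.

I gripped the handle along its axis, lifted it straight up out of the fork and turned it upright. I then lowered it into the centre of the crock until it touched the floor at about 10 N, opened the gripper, and backed the arm well clear.

- **Masher:** in the last side picture the handle stands vertical in the crock's mouth.
- **Crock:** it has not moved; its edges show 0 px shift between the first and last side pictures. The arm hid most of it in the last top picture, so the poor mask overlap there (IoU 0.11) means nothing. A 2.6 px mask shift in the side view comes from the handle covering part of the rim.
- **Whisk:** unmoved, in both views.
- **Salt dispenser:** unmoved in the side view. The network did not report it in the last top picture, where it can be seen still standing.
- **Other mishaps:** one move call was refused for missing keys, and nothing moved.

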